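Tongs on the middle pillar

TASK

Take the sprung tongs out of their stand, close them on the middle-sized of the three metal pillars in the tray, and hold it up in the tongs, still roughly upright, about 10 cm or more above the tray. The pillars are freshly degreased, so touch them with nothing but the tongs and leave the other two standing where they are. Finish while holding: do not put down or let go of anything.

Things in the scene. Friction and masses are not known exactly. Their poses are not given: they have to be found in the camera images.
- tongs_grip (a point): Steel tongs standing open, jaws down, in the stand. This point is midway between the black thumb flats (22 mm wide, 16 high) outside the legs: 118 mm above the tips, 36 mm below the tongs' top. z up; legs at +y and -y swing about x, pivot 30 mm above this point. Over the flats along y: 46 mm open (their lower edges), 38 mm when shut on a 25 mm rod. Squeezed evenly, the jaws stay centred below.
- tongs_tips (a point): Midway between the jaw tips, at their lower ends, tongs open. The rubber-faced shallow-V jaws are 24 mm high from the tips up, 20 mm wide (x); open they stand 54 mm apart inside, 72 mm over their outsides (y).
- tongs_leg (a joint): Angle between the tongs' legs (rad): 0 open against the stop, 0.21 jaws 25 mm apart, 0.34 end of travel. A spring opens them: closing starts at about 6 N on each thumb flat, 10 N at 0.21; of any more, about a quarter grips the item. 1 mm of squeeze shuts the jaws by 4.4 mm; squeezed just 1 to 3 mm the tongs can be carried with jaws open.
- stand_top (a point): Centre of the mouth of the fixed grey open box in which the tongs stand: 40 mm (x) by 90 mm (y) outside, walls 5 mm, 62 mm high, its inside floor 5 mm above the table. z is up. The tongs come out straight upward.
- pillar_small_center (a point): Small pillar: plain aluminium cylinder standing upright, 18 mm diameter, 40 mm high; this point is its centre, half-way up. Leave it.
- pillar_middle_center (a point): Middle-sized pillar, the one to pick: plain aluminium cylinder standing upright, 25 mm diameter, 40 mm high, about 53 g; this point is its centre, half-way up; z is its axis.
- pillar_large_center (a point): Large pillar: plain aluminium cylinder standing upright, 32 mm diameter, 40 mm high; this point is its centre, half-way up. Leave it.
- tray: Fixed shallow grey tray, 160 mm (x) by 290 mm (y), rim 14 mm high, floor 4 mm thick; origin: centre of its underside. The pillars stand on its floor in a row along its y, 20 mm to its -x side, about 90 mm apart, in any order; a loose nut and a washer lie on its +x side about 70 mm from the row.
Not all that is in view belongs to the job. Of the things shaped like the part that bears tongs_grip, the bare steel one is meant.

How it is judged:
By the outcome, as a careful person would: the job done as asked, in the order asked, and still so for the second after the job is handed in, while the arm keeps its last pose, push and grip.
It also fails if it takes over 40 s, if anything falls off the work surface, if the arm or the gripper's body presses on something with over 40 N, if the wrist force passes 120 N, or if a joint passes its speed limit or range.

ROBOT

A 7-joint arm with a two-finger parallel gripper is mounted at the origin on the work surface. World frame = base frame: x ahead of the robot, y to its left, z up, the work surface at z = 0. Lengths are in m, angles in rad, forces in N, time in s.
With the tool pointing down it reaches from about 0.4 to 0.75 m from the base axis. Payload 19.5 kg.
Tool frame: the origin (TCP) lies midway between the tips of the shut fingers; the grasp point (between the pads) lies 19 mm behind it; y points along the fingers, x is the direction in which the jaws open and shut, and the axes are right-handed (so a half turn about y gives the same grasp; the last joint's range is limited). The gripper opens to 85 mm and grips with 20 to 120 N. Pads are 22 mm wide; open, the fingers measure 114 mm over their backs; the gripper's body (76 mm by 85 mm) begins 54 mm behind the grasp point. The pads swing forward as they close: fully open they stand 13 mm farther back than shut.
Start: joints at [-1.279, 0.707, -0.028, 1.485, 0.022, 0.951, -0.075], TCP at [0.188, 0.543, 0.231] pointing down, gripper open.
Joint ranges: [-2.71, 2.71], [-0.32, 2.16], [-1.57, 1.52], [0, 2.45], [-1.46, 4.6], [0, 2.02], [-2.83, 2.83]. Speed limits (rad/s): [1.89, 1.89, 2.57, 2.57, 3.01, 3.01, 3.01].

INTERFACE

Orientations are given as a 3x3 rotation matrix whose columns are the frame's x, y, z axes.
In Python, from plant import arm gives the robot as it stands.
- The arm moves only by the tool jog_arm, never from a script. Its argument "moves" is a list of rows, each a list of 7 numbers: the shift along the tool's x, y, z as a fraction of full scale, then the turn, a rotation vector about the tool's x, y, z as a fraction of full scale, then the opening, from 0 (shut) to 1 (fully open). In form: [[dx, dy, dz, ax, ay, az, hand], ...]. A call has 1 to 12 rows; each row shifts and turns the pose as measured when the row begins, along the tool's axes as they then stand; what a row does not reach is not made up. Full scale, the value 1, is 0.5 m for a shift and 120 degrees for a turn. A row lasts 1/10 s, in which the tool goes at most 50 mm and 8.59 degrees, less where a joint would pass 70% of its speed; a pose out of reach is approached as far as the arm can. A call with a number of a shift or a turn outside -1 to 1 is refused whole. A call with a gripper value outside its range is refused whole. The fingers move at their own pace and stop on an object; the grip force is fixed at half the most. Time passes only in rows, so rows that do not move let the fingers close. It gives the time, the measured TCP pose, the force and the opening at its end, in the units of the state.
- arm.get_obs(): the state, without advancing time (a new reading comes with each control period).
- arm.grab_frame(name): name is "scene" or "top" or "wrist"; returns the picture (480x640x3 uint8, red, green, blue); there is no depth.
- arm.camera_model(name): a dict with "K" (3x3 intrinsics, pixels), "distortion" ([k1, k2, p1, p2, k3] as OpenCV has them; the pictures are not rectified), "pose" (4x4, takes a point from camera to world coordinates); the wrist camera has in their place "tool_from_camera" (4x4, takes a point from camera to tool coordinates, whose origin is the TCP and whose axes are the tool frame's). Camera axes: x right, y down, z forward; pixel columns grow to the right and rows downward; lengths in m; the calibration is good to about 2 mm. A picture is of the moment at which its call begins: read the wrist's pose just before it. camera_model takes no time and is no camera call.
- arm.finish_job(): hands the job in, once; it reports no verdict.
The state is a dict: "t": time; "joints": joint angles; "qvel": joint speeds; "joint_efforts": joint torques, N m; "tcp_pos": TCP position; "ee_rot": TCP orientation; "force": force on the tool from outside, world axes, zero at the start; "ft_torque": the same for the moment, N m; "width": finger opening in m.
Only numpy, scipy, OpenCV 4.12 (cv2) and the standard library are available. Lean on these libraries where they do the work, as an engineer would, in place of code of your own. Each camera call takes 0.05 s, during which the arm holds its last target. There are 200 camera calls.

## Working session

There is one attempt and no reset: what is moved stays moved. The work goes in short steps, Python scripts to look and compute and a tool call to move; the robot and the scene stay as the last step left them, time stands still between calls to the robot, and variables do not carry over. Pictures are saved under pics/ and viewed, about 8 in all and at most 12, crops included, and the job is handed in when it is done.

Besides the shell and the picture viewer there is one more tool, called after ">>>" as name(argument=value, ...) on one line, values as JSON. jog_arm: Moves the arm, as the interface text tells. Shift numbers are shares of 0.5 m and turn numbers shares of 120 degrees, none past 1 either way. Its arguments: {"type":"object","properties":{"moves":{"type":"array"}},"required":["moves"]}

```bash
mkdir -p pics; ls
cat > h.py <<'E'
import numpy as np, cv2
from plant import arm
def snap(n,f):
    o=arm.get_obs(); im=arm.grab_frame(n); cv2.imwrite(f'pics/{f}.png',im[:,:,::-1]); return o,im
def pose(n,o=None):
    m=arm.camera_model(n)
    if 'pose' in m: return m,np.array(m['pose'])
    T=np.eye(4);T[:3,:3]=o['ee_rot'];T[:3,3]=o['tcp_pos'];return m,T@np.array(m['tool_from_camera'])
def ray(n,uv,o=None):
    m,T=pose(n,o)
    p=cv2.undistortPoints(np.array([[uv]],float),np.array(m['K']),np.array(m['distortion'])).ravel()
    d=T[:3,:3]@np.r_[p,1]; return T[:3,3],d/np.linalg.norm(d)
def atz(n,uv,z,o=None):
    c,d=ray(n,uv,o); return c+d*(z-c[2])/d[2]
def proj(n,P,o=None):
    m,T=pose(n,o); T=np.linalg.inv(T); r,_=cv2.Rodrigues(T[:3,:3])
    return cv2.projectPoints(np.array(P,float).reshape(-1,3),r,T[:3,3],np.array(m['K']),np.array(m['distortion']))[0].reshape(-1,2)
E
python3 - <<'E'
from h import *
np.set_printoptions(precision=4,suppress=True)
for n in('scene','top','wrist'):
    o,im=snap(n,n+'0'); m,T=pose(n,o); print(n,m['K'],m['distortion'],T)
print(o)
E
```

```text
pics
scene [[488.7894   0.     317.3141]
 [  0.     488.7894 243.2807]
 [  0.       0.       1.    ]] [0.036 0.    0.    0.    0.   ] [[ 0.2388  0.6087 -0.7566  1.1833]
 [ 0.971  -0.1597  0.178  -0.1117]
 [-0.0125 -0.7772 -0.6292  0.6111]
 [ 0.      0.      0.      1.    ]]
top [[476.7783   0.     319.6376]
 [  0.     476.7783 240.9511]
 [  0.       0.       1.    ]] [0.0249 0.     0.     0.     0.    ] [[-0.0033 -0.9975  0.0699  0.5228]
 [-0.9998  0.0048  0.0212  0.023 ]
 [-0.0215 -0.0698 -0.9973  0.8798]
 [ 0.      0.      0.      1.    ]]
wrist [[343.5284   0.     315.5215]
 [  0.     343.5284 241.731 ]
 [  0.       0.       1.    ]] [-0.0333  0.      0.      0.      0.    ] [[ 0.3285  0.897   0.2956  0.1106]
 [ 0.9445 -0.3116 -0.1039  0.5706]
 [-0.0011  0.3134 -0.9496  0.3734]
 [ 0.      0.      0.      1.    ]]
{'t': 0.1, 'joints': array([-1.2787,  0.707 , -0.0276,  1.485 ,  0.022 ,  0.9509, -0.0755]), 'qvel': array([ 0.0001, -0.0033, -0.0002, -0.0031,  0.0005, -0.0011,  0.0019]), 'joint_efforts': array([  0.0021, -88.4293,   1.2371, -23.6463,   0.0171,   0.0049,
        -0.    ]), 'tcp_pos': array([0.1883, 0.543 , 0.2309]), 'ee_rot': array([[ 0.3277, -0.0003, -0.9448],
       [ 0.9448, -0.0009,  0.3277],
       [-0.001 , -1.    , -0.    ]]), 'force': array([ 0.5288, -0.8449, -1.0799]), 'ft_torque': array([-0.0178, -0.0287, -0.0184]), 'width': 0.08545808977027866}
```

View pics/top0.png

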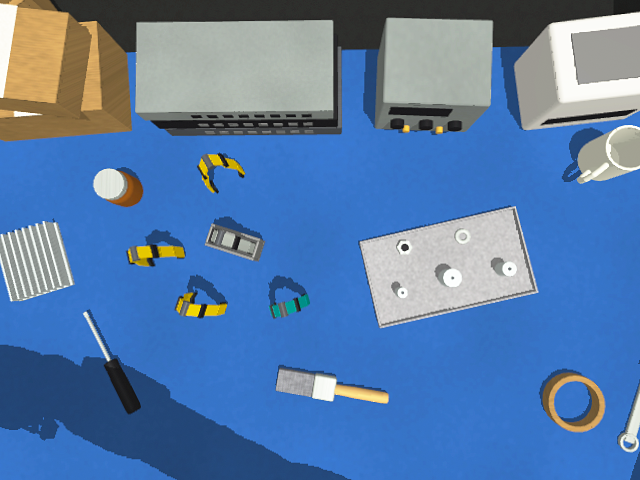

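View pics/scene0.png

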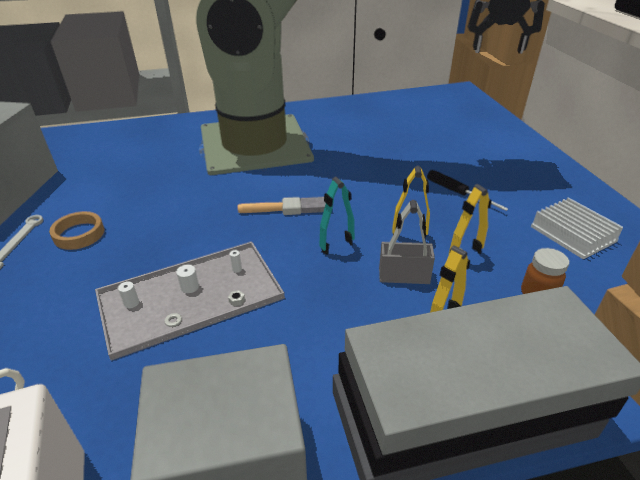

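The top view shows the bare steel tongs in their stand at about (235,241). The pillars are at (402,293) small, (452,278) large and (509,269) middle, and four decoy tongs stand around the stand. I'll enlarge these areas.

Run:
```python
import cv2,numpy as np
t=cv2.imread('pics/top0.png');s=cv2.imread('pics/scene0.png')
R=lambda a,w,h:cv2.resize(a,(w,h),interpolation=cv2.INTER_CUBIC)
a=R(t[215:265,200:270],420,300)     # x6
b=R(t[250:310,385:525],800-420,163) # ~2.71
c=R(s[160:300,300:500],800,560)
cv2.imwrite('pics/c2.png',c)
b=R(t[254:304,385:525],798,285)  #5.7
o=np.zeros((590,800,3),np.uint8);o[:300,:420]=a;o[302:587,:798]=b
cv2.imwrite('pics/c1.png',o)
```

```text
(no output)
```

View pics/c1.png

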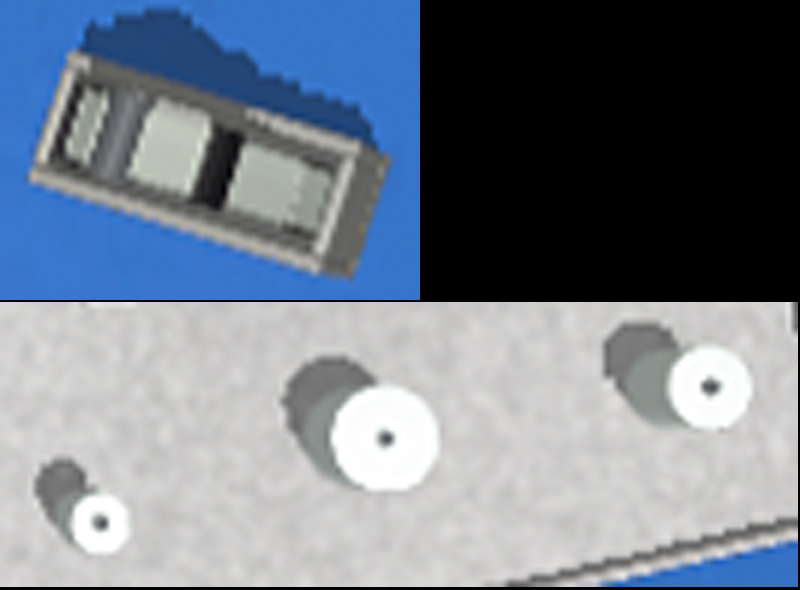

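View pics/c2.png

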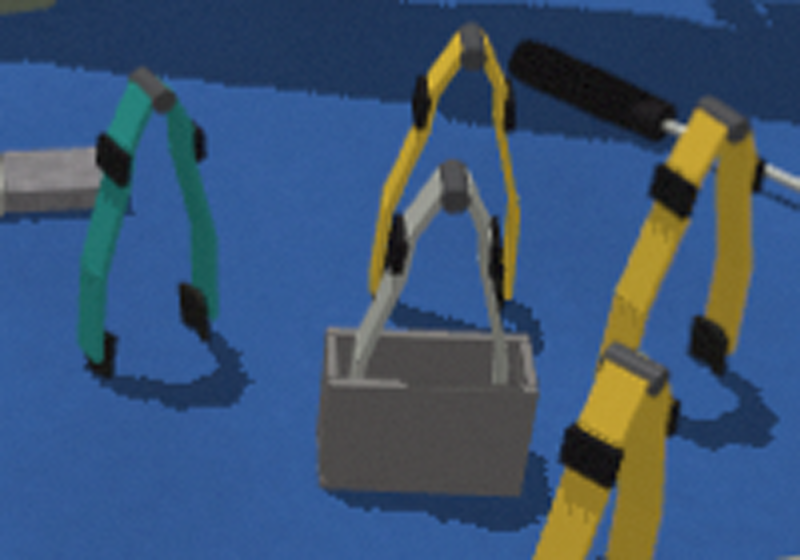

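Run:
```python
from h import *
np.set_printoptions(precision=4,suppress=True)
A=lambda x,y:(200+x/6,215+y/6)
S=lambda x,y:(300+x/4,160+y/4)
for n,uv in dict(s=(402.7,292.8),l=(452.5,277.9),m=(509.4,268.9)).items(): print(n,atz('top',uv,.044))
C=[atz('top',A(*p),.062) for p in[(75,55),(32,180),(320,272),(360,142)]]
print(np.array(C),np.mean(C,0)); d=(C[0]+C[1]-C[2]-C[3])[:2]/2; print('long',np.linalg.norm(d),np.degrees(np.arctan2(d[1],d[0])))
print('pivot top', atz('top',A(122,130),.159),'flatR',atz('top',A(217,165),.123))
def tri(a,b):
    c1,d1=ray('top',a);c2,d2=ray('scene',b)
    s=np.linalg.lstsq(np.c_[d1,-d2],c2-c1,rcond=None)[0]; p,q=c1+s[0]*d1,c2+s[1]*d2
    return (p+q)/2,np.linalg.norm(p-q)
print('tri pivot',tri(A(122,130),S(455,175)))
print('tri flatR',tri(A(217,165),S(398,245)))
# scene points on the flats at z=.123
print('scene flats',atz('scene',S(398,245),.123),atz('scene',S(496,250),.123),'piv',atz('scene',S(455,163),.159))
c4=[(353,322),]
for nm,uv in dict(t1=(380,326),t2=(359,241),t3=(515,207),t4=(537,292)).items(): print(nm,atz('top',uv,.014))
# decoy tops
for nm,uv in dict(teal=(340,181),ylo=(418,170),yr=(481,188),yf=(459,252)).items(): print(nm,atz('scene',uv,.154))
```

```text
s [ 0.4904 -0.1032  0.044 ]
l [ 0.516  -0.1895  0.044 ]
m [ 0.5313 -0.2872  0.044 ]
[[0.6101 0.2257 0.062 ]
 [0.574  0.2377 0.062 ]
 [0.5472 0.1545 0.062 ]
 [0.5845 0.1432 0.062 ]] [0.579  0.1903 0.062 ]
long 0.08685228135631089 72.4540714189612
pivot top [0.5806 0.1895 0.159 ] flatR [0.574  0.1723 0.123 ]
tri pivot (array([0.5809, 0.1905, 0.1593]), np.float64(0.002309216908323565))
tri flatR (array([0.5742, 0.1729, 0.1228]), np.float64(0.0011143869346195911))
scene flats [0.5744 0.1734 0.123 ] [0.5881 0.2113 0.123 ] piv [0.5723 0.1953 0.159 ]
t1 [ 0.4302 -0.0663  0.014 ]
t2 [ 0.583  -0.0302  0.014 ]
t3 [ 0.6432 -0.3117  0.014 ]
t4 [ 0.4905 -0.3454  0.014 ]
teal [0.4746 0.0979 0.154 ]
ylo [0.4753 0.2443 0.154 ]
yr [0.559  0.3235 0.154 ]
yf [0.7049 0.2105 0.154 ]
```

>>> jog_arm(moves=[[-0.02,0,-0.05,0,0,0,1],[-0.03,0,-0.07,0,0,0,1],[-0.03,0,-0.07,0,0,0,1],[-0.03,0,-0.07,0,0,0,1],[-0.03,0,-0.07,0,0,0,1],[-0.03,0,-0.07,0,0,0,1],[-0.03,0,-0.07,0,0,0,1],[-0.03,0,-0.07,0,0,0,1],[-0.03,0,-0.07,0,0,0,1],[-0.03,0,-0.07,0,0,0,1],[-0.02,0,-0.05,0,0,0,1],[0,0,0,0,0,0,1]])

```text
t: 1.35
tcp_pos: [0.4924, 0.2657, 0.228]
ee_rot: [[0.325, -0.003, -0.946], [0.946, -0.004, 0.325], [-0.005, -1.0, 0.002]]
force: [-0.3, 1.0, -0.7]
width: 0.0855
```

>>> jog_arm(moves=[[-0.02,0,-0.05,0,0,0,1],[-0.02,0,-0.05,0,0,0,1],[-0.02,0,-0.05,0,0,0,1],[-0.02,0,-0.05,0,0,0,1],[-0.005,0,-0.015,0,0,0,1],[0,0,0,0,0,0,1],[0,0,0,0,0,0,1]])

```text
t: 2.05
tcp_pos: [0.5804, 0.1913, 0.2266]
ee_rot: [[0.322, -0.007, -0.947], [0.947, -0.003, 0.322], [-0.005, -1.0, 0.006]]
force: [-0.5, 1.5, 0.0]
width: 0.0852
```

Run:
```python
from h import *
np.set_printoptions(precision=4,suppress=True)
o,im=snap('wrist','w1'); print(o['tcp_pos'],o['ee_rot'])
u=np.array([.309,.951,0]);c=np.array([.581,.191,0]);z=np.array([0,0,1])
P=[c+.159*z]+[c+s*.023*u+.115*z for s in(1,-1)]+[c+s*.0*u+.123*z for s in(1,)]
print(proj('wrist',P,o))
```

```text
[0.5804 0.1913 0.2266] [[ 0.3218 -0.0073 -0.9468]
 [ 0.9468 -0.003   0.3218]
 [-0.0051 -1.      0.0059]]
[[315.3302 262.236 ]
 [345.2048 241.2882]
 [286.1571 241.9992]
 [315.6056 244.8949]]
```

View pics/w1.png

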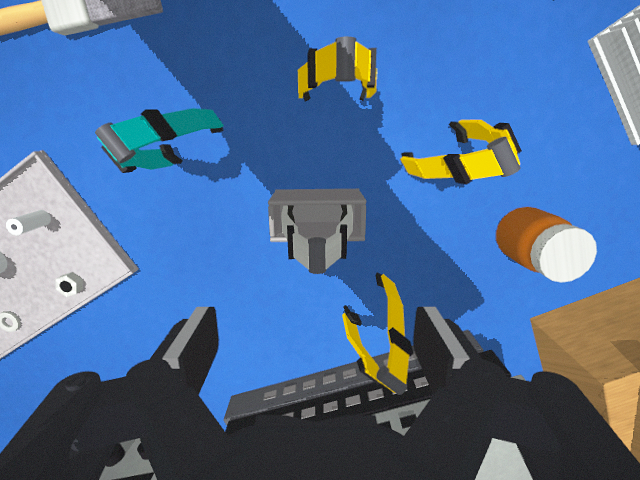

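The wrist view shows the steel tongs centred between the fingers: pivot at about (317,255), flats at about (290,243) and (345,240). That agrees with the prediction, and the decoys are clear of the fingers. Descending.

>>> jog_arm(moves=[[0,0.03,-0.001,0,0,0,1],[0,0.04,-0.001,0,0,0,1],[0,0.04,-0.001,0,0,0,1],[0,0.04,0,0,0,0,1],[0,0.04,0,0,0,0,1],[0,0.03,0,0,0,0,1],[0,0.02,0,0,0,0,1],[0,0.01,0,0,0,0,1],[0,0,0,0,0,0,1]])

```text
t: 3.0
tcp_pos: [0.5756, 0.2002, 0.0995]
ee_rot: [[0.311, -0.006, -0.95], [0.95, 0.001, 0.311], [-0.001, -1.0, 0.006]]
force: [-0.3, 0.6, 0.7]
width: 0.0855
```

>>> jog_arm(moves=[[-0.008,0,-0.008,0,0,0,1],[-0.006,0,-0.008,0,0,0,1],[0,0,0,0,0,0,1],[0,0,0,0,0,0,1]])

```text
t: 3.4
tcp_pos: [0.5824, 0.1904, 0.1015]
ee_rot: [[0.311, -0.003, -0.95], [0.95, 0.002, 0.311], [0.001, -1.0, 0.004]]
force: [-0.4, 0.0, -0.6]
width: 0.0856
```

>>> jog_arm(moves=[[0,0,0,0,0,0,0.6],[0,0,0,0,0,0,0.6],[0,0,0,0,0,0,0.6],[0,0,0,0,0,0,0.6],[0,0,0,0,0,0,0.6]])

```text
t: 3.9
tcp_pos: [0.5825, 0.1906, 0.1019]
ee_rot: [[0.311, -0.003, -0.95], [0.95, 0.003, 0.311], [0.002, -1.0, 0.004]]
force: [-0.0, -0.6, 0.4]
width: 0.0509
```

>>> jog_arm(moves=[[0,0,0,0,0,0,0.52],[0,0,0,0,0,0,0.52],[0,0,0,0,0,0,0.52],[0,0,0,0,0,0,0.52],[0,0,0,0,0,0,0.52]])

```text
t: 4.4
tcp_pos: [0.5825, 0.1905, 0.1021]
ee_rot: [[0.311, -0.003, -0.95], [0.95, 0.002, 0.311], [0.001, -1.0, 0.003]]
force: [-0.7, 0.1, 2.3]
width: 0.0445
```

Run:
```python
from h import *
o,im=snap('scene','s2'); snap('wrist','w2');print(o)
a=cv2.resize(im[130:300,330:500],(600,600),interpolation=cv2.INTER_CUBIC)
cv2.imwrite('pics/s2c.png',a[:,:,::-1])
```

```text
{'t': 4.4, 'joints': array([-0.31795086,  0.92778867, -0.10329242,  1.47102412,  0.11661187,
        0.7505225 ,  0.78877909]), 'qvel': array([ 7.79131916e-04, -4.97085389e-05, -8.27176113e-04,  1.58027445e-03,
        6.81118108e-04, -2.60218965e-04, -2.77395456e-04]), 'joint_efforts': array([-2.01083058e-01, -9.85164213e+01, -4.54542702e-01, -1.95321447e+01,
       -8.91420012e-02, -1.58231193e-01, -4.97643646e-05]), 'tcp_pos': array([0.58250794, 0.19051857, 0.10211082]), 'ee_rot': array([[ 0.31113428, -0.00282422, -0.95036177],
       [ 0.95036507,  0.00229217,  0.31112855],
       [ 0.00129969, -0.99999338,  0.00339721]]), 'force': array([-0.6666686 ,  0.08705288,  2.28037474]), 'ft_torque': array([-0.19148933,  0.0994059 , -0.02388367]), 'width': 0.044515620375978796}
```

View pics/s2c.png

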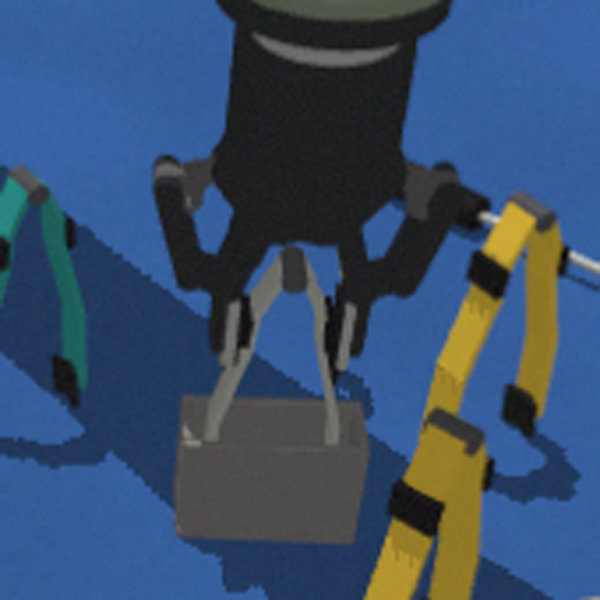

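The scene crop shows the pads on the black flats, with the tongs still upright in the stand. Width is 44.5 mm. Next is a slow lift.

>>> jog_arm(moves=[[0,0,0,0,0,0,0.51],[0,0,0,0,0,0,0.51],[0,-0.01,0,0,0,0,0.51],[0,-0.012,0,0,0,0,0.51],[0,-0.012,0,0,0,0,0.51],[0,0,0,0,0,0,0.51]])

```text
t: 5.1
tcp_pos: [0.5825, 0.1907, 0.1206]
ee_rot: [[0.311, -0.003, -0.95], [0.95, 0.003, 0.311], [0.001, -1.0, 0.004]]
force: [0.2, -0.9, -1.5]
width: 0.044
```

>>> jog_arm(moves=[[0,-0.012,0,0,0,0,0.51],[0,-0.015,0,0,0,0,0.51],[0,-0.015,0,0,0,0,0.51],[0,-0.015,0,0,0,0,0.51],[0,-0.015,0,0,0,0,0.51],[0,-0.012,0,0,0,0,0.51],[0,0,0,0,0,0,0.51]])

```text
t: 5.8
tcp_pos: [0.5828, 0.1906, 0.167]
ee_rot: [[0.311, -0.002, -0.95], [0.95, 0.003, 0.311], [0.002, -1.0, 0.003]]
force: [0.2, -0.2, -1.4]
width: 0.0437
```

>>> jog_arm(moves=[[0,-0.02,0,0,0,0,0.51],[0,-0.03,0,0,0,0,0.51],[0,-0.03,0,0,0,0,0.51],[0,-0.03,0,0,0,0,0.51],[0,-0.03,0,0,0,0,0.51],[0,-0.03,0,0,0,0,0.51],[0,-0.03,0,0,0,0,0.51],[0,-0.02,0,0,0,0,0.51],[0,0,0,0,0,0,0.51]])

```text
t: 6.7
tcp_pos: [0.5823, 0.1901, 0.2843]
ee_rot: [[0.311, -0.004, -0.95], [0.95, 0.003, 0.311], [0.001, -1.0, 0.004]]
force: [1.1, 0.0, -2.0]
width: 0.0435
```

Run:
```python
from h import *
o,im=snap('scene','s3'); o,w=snap('wrist','w3');print(o['tcp_pos'],o['ee_rot'],o['force'],o['width'])
a=np.zeros((480,800,3),np.uint8); a[:,:400]=cv2.resize(im[60:300,320:520],(400,480)); a[:,400:]=w[:,120:520]
cv2.imwrite('pics/s3c.png',a[:,:,::-1])
```

```text
[0.58210347 0.18997921 0.28355703] [[ 3.10845868e-01 -4.48326030e-03 -9.50449760e-01]
 [ 9.50460026e-01  2.27188705e-03  3.10838508e-01]
 [ 7.65744558e-04 -9.99987369e-01  4.96736640e-03]] [ 0.26830048  0.16326543 -1.82024204] 0.04380365314734259
```

View pics/s3c.png

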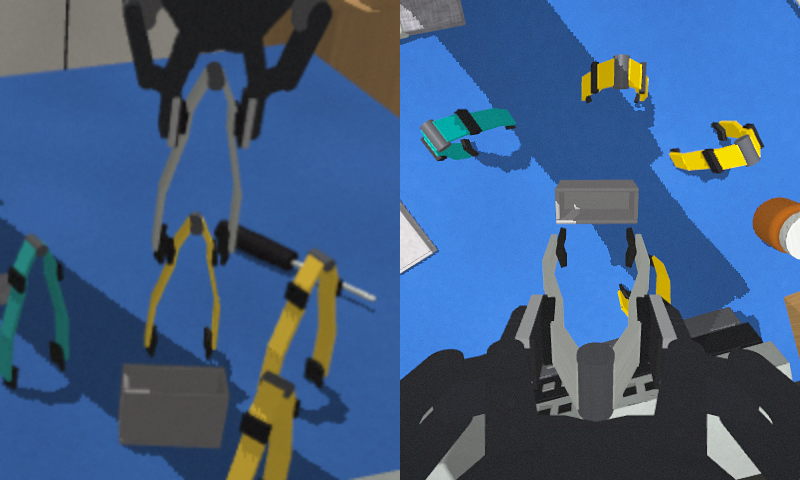

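Tongs are held open and straight. The jaws show in the wrist view at full-image pixels of about (282,247) and (351,247). Moving toward the tray while I check the tip calibration.

>>> jog_arm(moves=[[-0.02,0,-0.004,0,0,0,0.51],[-0.04,0,-0.008,0,0,0,0.51],[-0.06,0,-0.012,0,0,0,0.51],[-0.06,0,-0.013,0,0,0,0.51],[-0.06,0,-0.013,0,0,0,0.51],[-0.06,0,-0.013,0,0,0,0.51],[-0.06,0,-0.013,0,0,0,0.51],[-0.06,0,-0.013,0,0,0,0.51],[-0.06,0,-0.013,0,0,0,0.51],[-0.06,0,-0.013,0,0,0,0.51],[-0.04,0,-0.008,0,0,0,0.51],[-0.02,0,0,0,0,0,0.51]])

```text
t: 8.0
tcp_pos: [0.5392, -0.1331, 0.2749]
ee_rot: [[0.312, -0.019, -0.95], [0.95, -0.001, 0.312], [-0.007, -1.0, 0.017]]
force: [1.5, 0.0, -1.0]
width: 0.044
```

>>> jog_arm(moves=[[-0.03,0,-0.008,0,0,0,0.51],[-0.05,0,-0.013,0,0,0,0.51],[-0.05,0,-0.013,0,0,0,0.51],[-0.05,0,-0.013,0,0,0,0.51],[-0.05,0,-0.013,0,0,0,0.51],[-0.05,0,-0.013,0,0,0,0.51],[-0.03,0,-0.01,0,0,0,0.51],[0,0,0,0,0,0,0.51],[0,0,0,0,0,0,0.51]])

```text
t: 8.9
tcp_pos: [0.5263, -0.2977, 0.2714]
ee_rot: [[0.31, -0.024, -0.951], [0.951, 0.003, 0.31], [-0.005, -1.0, 0.024]]
force: [0.1, 1.3, -0.8]
width: 0.0438
```

Run:
```python
from h import *
np.set_printoptions(precision=4,suppress=True)
o,w=snap('wrist','w4');print(o['tcp_pos'],o['ee_rot'],o['force'],o['width'])
R=o['ee_rot'];p=o['tcp_pos']
for y in(.097,.073): print('jaw mids',y,proj('wrist',[p+R@np.array([s,y,0]) for s in(-.022,0,.022)],o))
print('pillar top/bot',proj('wrist',[(.5313,-.2872,.044),(.5313,-.2872,.004)],o))
```

```text
[ 0.5263 -0.2977  0.2714] [[ 0.3095 -0.0241 -0.9506]
 [ 0.9509  0.0027  0.3096]
 [-0.0049 -0.9997  0.0238]] [ 0.1004  1.2889 -0.8376] 0.04377234162712922
jaw mids 0.097 [[285.129  246.1935]
 [314.9626 246.1697]
 [344.7989 246.1437]]
jaw mids 0.073 [[282.1242 257.8386]
 [314.904  257.8167]
 [347.6874 257.785 ]]
pillar top/bot [[326.6317 213.669 ]
 [325.7781 206.6788]]
```

View pics/w4.png

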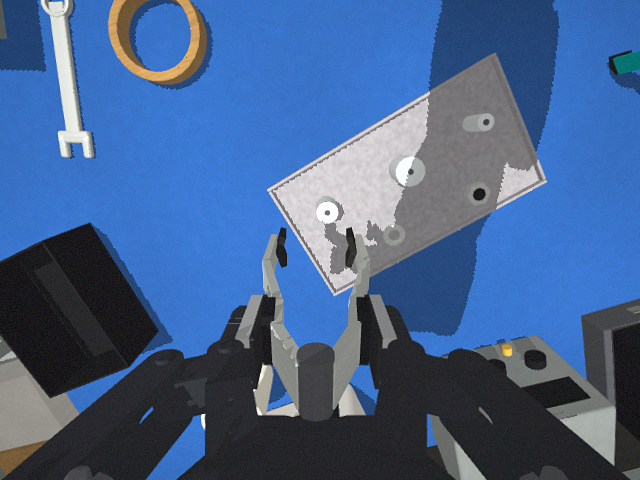

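The pillar is at (327,212), as predicted at (326.6,213.7). The jaws read about 1 mm in x and 2 mm in z off nominal, so I'll correct for that along with the 1.4° tilt.

>>> jog_arm(moves=[[0.01,0,-0.003,-0.006,0,0,0.51],[0.01,0,-0.003,-0.006,0,0,0.51],[0,0,0,0,0,0,0.51],[0,0.03,0,0,0,0,0.51],[0,0.04,0,0,0,0,0.51],[0,0.04,0,0,0,0,0.51],[0,0.03,0,0,0,0,0.51],[0,0.02,0,0,0,0,0.51],[0,0,0,0,0,0,0.51],[0,0,0,0,0,0,0.51]])

```text
t: 9.95
tcp_pos: [0.5351, -0.2834, 0.1906]
ee_rot: [[0.303, 0.006, -0.953], [0.953, -0.006, 0.303], [-0.004, -1.0, -0.008]]
force: [-0.3, 0.6, -1.4]
width: 0.0437
```

>>> jog_arm(moves=[[-0.006,0.01,0,0.003,0,0,0.51],[-0.006,0.02,0,0,0,0,0.51],[0,0.02,0,0,0,0,0.51],[0,0,0,0,0,0,0.51],[0,0,0,0,0,0,0.51]])

```text
t: 10.45
tcp_pos: [0.5336, -0.2902, 0.1648]
ee_rot: [[0.303, 0.001, -0.953], [0.953, -0.005, 0.303], [-0.004, -1.0, -0.003]]
force: [0.3, -0.1, -1.7]
width: 0.0434
```

Run:
```python
from h import *
np.set_printoptions(precision=4,suppress=True)
o,w=snap('wrist','w5');print(o['tcp_pos'],o['ee_rot'],o['force'],o['width'])
R=o['ee_rot'];p=o['tcp_pos']
print('tips mid',p+R@np.array([.001,.097,.002]),proj('wrist',[p+R@np.array([.001,.097,.002])],o))
print('pillar top/bot',proj('wrist',[(.5313,-.2872,.044),(.5313,-.2872,.004)],o))
cv2.imwrite('pics/w5c.png',cv2.resize(w[160:310,215:415],(800,600),interpolation=cv2.INTER_CUBIC)[:,:,::-1])
```

```text
[ 0.5336 -0.2902  0.1648] [[ 0.3031  0.0012 -0.953 ]
 [ 0.9529 -0.0049  0.3031]
 [-0.0043 -1.     -0.0026]] [ 0.3075 -0.1391 -1.7197] 0.04337990376454232
tips mid [ 0.5321 -0.2891  0.0678] [[316.3081 243.5742]]
pillar top/bot [[318.3582 232.4437]
 [318.2087 219.6964]]
```

View pics/w5c.png

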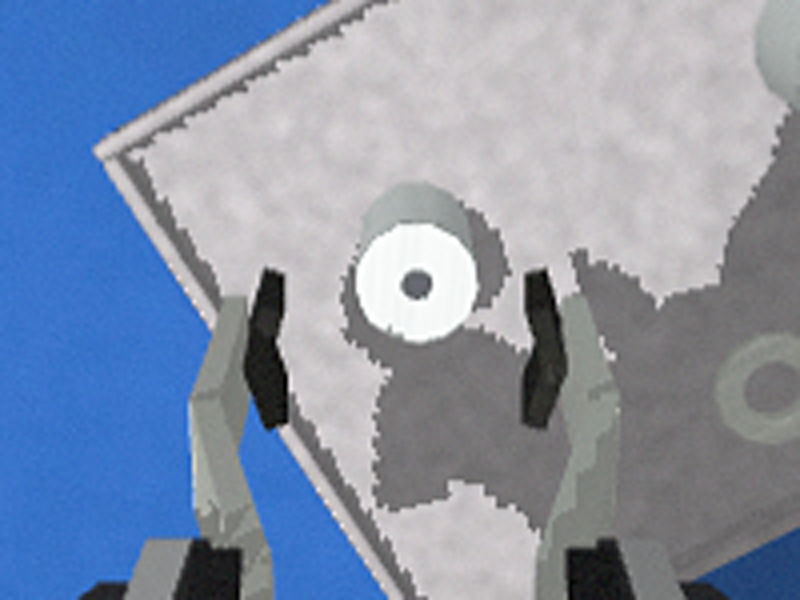

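Crop: pillar top at (319.2,231), jaw mid at about (316,244). The tongs need about +2 mm in tool x and +2 mm in tool z, then a slow descent.

>>> jog_arm(moves=[[0.0045,0,0.0045,0,0,0,0.51],[0,0.01,0,0,0,0,0.51],[0,0.01,0,0,0,0,0.51],[0,0,0,0,0,0,0.51],[0,0,0,0,0,0,0.51]])

```text
t: 11.0
tcp_pos: [0.5323, -0.2869, 0.1544]
ee_rot: [[0.303, 0.002, -0.953], [0.953, -0.005, 0.303], [-0.004, -1.0, -0.003]]
force: [1.1, -0.9, -1.0]
width: 0.0438
```

>>> jog_arm(moves=[[0,0.012,0,0,0,0,0.51],[0,0.014,0,0,0,0,0.51],[0,0.014,0,0,0,0,0.51],[0,0.0,0,0,0,0,0.51]])

```text
t: 11.4
tcp_pos: [0.5322, -0.287, 0.1324]
ee_rot: [[0.303, 0.002, -0.953], [0.953, -0.005, 0.303], [-0.004, -1.0, -0.003]]
force: [0.4, -0.7, -1.2]
width: 0.0434
```

>>> jog_arm(moves=[[0,0.012,0,0,0,0,0.51],[0,0.014,0,0,0,0,0.51],[0,0.012,0,0,0,0,0.51],[0,0.0,0,0,0,0,0.51],[0,0.0,0,0,0,0,0.51]])

```text
t: 11.9
tcp_pos: [0.5322, -0.2871, 0.1114]
ee_rot: [[0.303, 0.001, -0.953], [0.953, -0.005, 0.303], [-0.004, -1.0, -0.003]]
force: [0.3, -0.4, -1.7]
width: 0.044
```

Run:
```python
from h import *
o,w=snap('wrist','w6');_,s=snap('scene','s6');print(o['tcp_pos'],o['ee_rot'],o['force'],o['width'])
a=np.zeros((600,800,3),np.uint8)
a[:,:400]=cv2.resize(w[155:305,265:365],(400,600),interpolation=cv2.INTER_CUBIC)
a[:,400:]=cv2.resize(s[170:320,80:180],(400,600),interpolation=cv2.INTER_CUBIC)
cv2.imwrite('pics/w6c.png',a[:,:,::-1])
```

```text
[ 0.53220982 -0.28706195  0.11137277] [[ 0.30270912  0.00131528 -0.95308208]
 [ 0.95307397 -0.00476926  0.30269996]
 [-0.00414736 -0.99998776 -0.00269726]] [ 0.27122536 -0.44100568 -1.72099806] 0.043954012651717285
```

View pics/w6c.png

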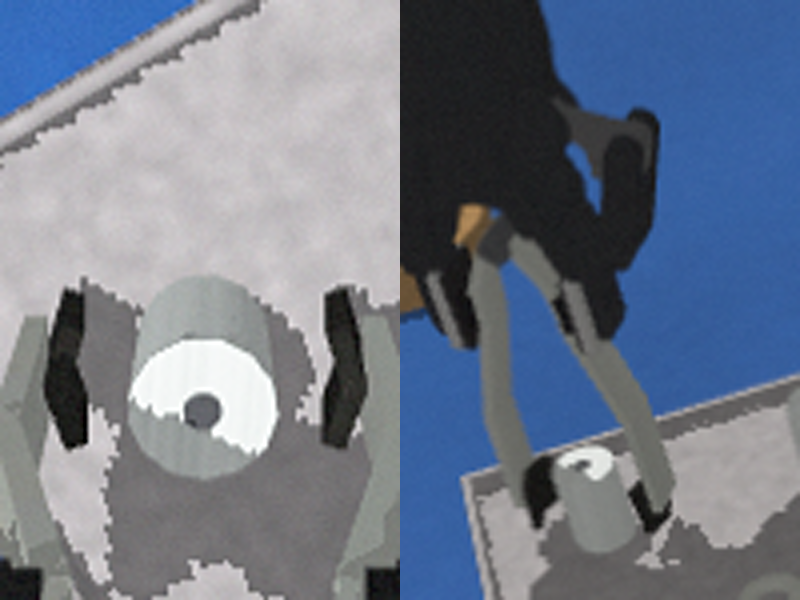

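Left: the pillar top sits between the jaws at crop x 203, with the jaw mid at 206. It is about 1.5 mm off in z, which the V jaws will take up. Right: the jaws straddle the middle pillar with the tips above the tray. Closing in steps.

>>> jog_arm(moves=[[0,0,-0.002,0,0,0,0.5],[0,0,0,0,0,0,0.49],[0,0,0,0,0,0,0.48],[0,0,0,0,0,0,0.47],[0,0,0,0,0,0,0.46],[0,0,0,0,0,0,0.45],[0,0,0,0,0,0,0.44],[0,0,0,0,0,0,0.43],[0,0,0,0,0,0,0.42],[0,0,0,0,0,0,0.41],[0,0,0,0,0,0,0.41]])

```text
t: 13.1
tcp_pos: [0.5336, -0.2877, 0.1125]
ee_rot: [[0.303, 0.003, -0.953], [0.953, -0.006, 0.303], [-0.005, -1.0, -0.004]]
force: [-0.4, 0.4, -0.7]
width: 0.0363
```

>>> jog_arm(moves=[[0,0,0,0,0,0,0.38],[0,0,0,0,0,0,0.35],[0,0,0,0,0,0,0.3],[0,0,0,0,0,0,0.2],[0,0,0,0,0,0,0.1],[0,0,0,0,0,0,0],[0,0,0,0,0,0,0],[0,0,0,0,0,0,0]])

```text
t: 13.9
tcp_pos: [0.5336, -0.2877, 0.1125]
ee_rot: [[0.303, 0.003, -0.953], [0.953, -0.006, 0.303], [-0.005, -1.0, -0.004]]
force: [-0.5, -0.1, -0.9]
width: 0.0366
```

>>> jog_arm(moves=[[0,-0.01,0,0,0,0,0],[0,-0.015,0,0,0,0,0],[0,-0.015,0,0,0,0,0],[0,-0.015,0,0,0,0,0],[0,0,0,0,0,0,0]])

```text
t: 14.4
tcp_pos: [0.5336, -0.2875, 0.1428]
ee_rot: [[0.303, 0.003, -0.953], [0.953, -0.006, 0.303], [-0.004, -1.0, -0.005]]
force: [0.5, -0.3, -2.4]
width: 0.037
```

Run:
```python
from h import *
o,w=snap('wrist','w7');_,s=snap('scene','s7');print(o['tcp_pos'],o['force'],o['width'])
a=np.zeros((600,800,3),np.uint8)
a[:,:400]=cv2.resize(w[155:305,265:365],(400,600),interpolation=cv2.INTER_CUBIC)
a[:,400:]=cv2.resize(s[150:300,80:180],(400,600),interpolation=cv2.INTER_CUBIC)
cv2.imwrite('pics/w7c.png',a[:,:,::-1])
```

```text
[ 0.53364439 -0.28747662  0.14280409] [ 0.47890005 -0.33909866 -2.44051206] 0.037040448751545316
```

View pics/w7c.png

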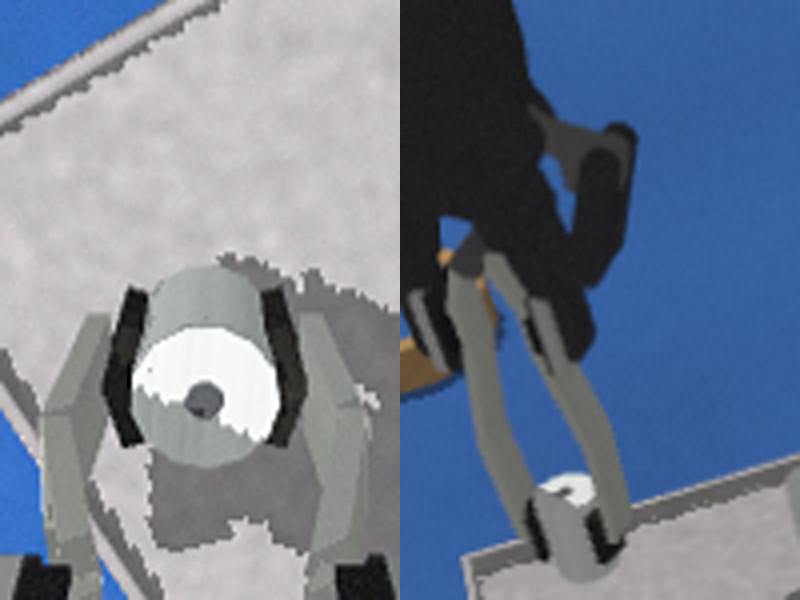

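The pillar is held upright in the V jaws and has risen with them. I'll lift it another 13 cm or so.

>>> jog_arm(moves=[[0,-0.015,0,0,0,0,0],[0,-0.025,0,0,0,0,0],[0,-0.03,0,0,0,0,0],[0,-0.03,0,0,0,0,0],[0,-0.03,0,0,0,0,0],[0,-0.03,0,0,0,0,0],[0,-0.03,0,0,0,0,0],[0,-0.03,0,0,0,0,0],[0,-0.03,0,0,0,0,0],[0,-0.02,0,0,0,0,0],[0,-0.01,0,0,0,0,0],[0,0,0,0,0,0,0]])

```text
t: 15.7
tcp_pos: [0.5323, -0.286, 0.2958]
ee_rot: [[0.302, 0.004, -0.953], [0.953, -0.006, 0.302], [-0.004, -1.0, -0.006]]
force: [0.3, -0.5, -1.6]
width: 0.0366
```

>>> jog_arm(moves=[[0,0,0,0,0,0,0],[0,0,0,0,0,0,0],[0,0,0,0,0,0,0]])

```text
t: 16.0
tcp_pos: [0.5319, -0.2858, 0.295]
ee_rot: [[0.302, 0.003, -0.953], [0.953, -0.005, 0.302], [-0.004, -1.0, -0.004]]
force: [0.2, -0.4, -2.1]
width: 0.0365
```

Run:
```python
from h import *
o,w=snap('wrist','w8');_,s=snap('scene','s8');print(o['tcp_pos'],o['force'],o['width'],o['t'])
a=np.zeros((600,800,3),np.uint8)
a[:,:400]=cv2.resize(w[155:305,265:365],(400,600),interpolation=cv2.INTER_CUBIC)
a[:,400:]=cv2.resize(s[60:360,80:280],(400,600),interpolation=cv2.INTER_CUBIC)
cv2.imwrite('pics/w8c.png',a[:,:,::-1])
```

```text
[ 0.53187007 -0.28576542  0.29498407] [ 0.22616692 -0.43062071 -2.06997269] 0.036534048624742514 16.0
```

View pics/w8c.png

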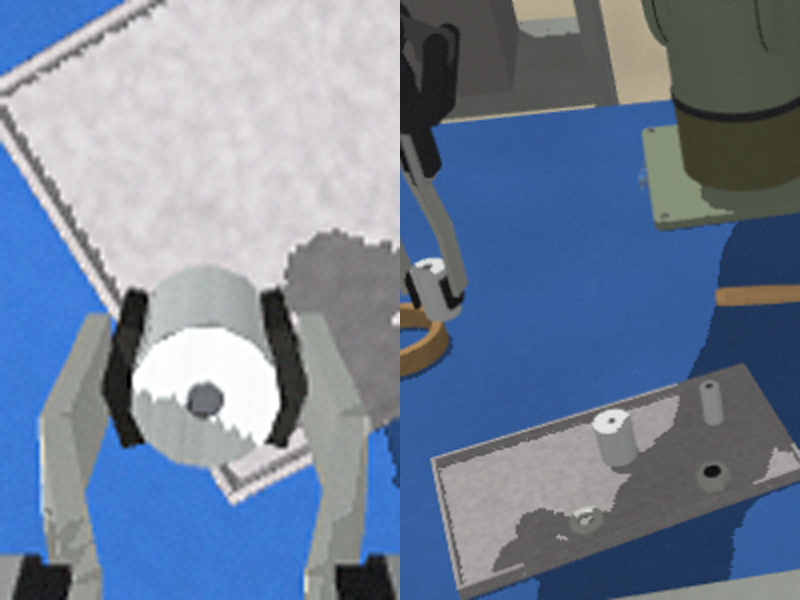

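The pillar is unchanged in the jaws (wrist crop about (205,400), same as before the lift) and about 18 cm above the tray. The other two pillars still stand. Handing in.

```bash
python3 -c "
from plant import arm
print(arm.finish_job())"
```

```text
the job is handed in; nothing more can be done
None
```

The steel tongs came straight up out of their stand and closed on the 25 mm pillar. The job was handed in at t ≈ 16 s with the arm still holding the pillar about 18 cm above the tray.

- **Hold:** the pillar's position in the wrist view did not change between the first 3 cm of lift and the end. It is still upright.
- **Other pillars:** the small and large ones still stand in the tray, with no visible disturbance.
- **Forces:** readings between moves stayed below about 3 N.
- **Disagreement:** the fingers stopped at 36.5–37 mm, where the given figure for a 25 mm rod is 38 mm. The pictures show the pillar seated in the V jaws, so I took this as a width-reading or contact-height offset.

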